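# Put the test meter away and hasp the drawer

### The job

Take the test meter off its sloping stand and lay it gently, face up, flat on the floor of the empty bay of the open drawer, without dropping it. Then slide the drawer fully shut, and only then swing the steel hasp over and press it down flat over the staple on the drawer's lip. Leave the other things on the bench where they are.

Things in the scene. Friction and masses are not known exactly. Their poses are not given: they have to be found in the camera images.
- meter: black hand-held test meter, a flat block 58 (x) by 130 (y) by 34 (z) mm with grey face, screen and round dial on top (+z), 0.34 kg; origin at the centre of its underside. It starts on the stand, its z axis square to the slope.
- stand: fixed aluminium desk stand, 110 by 150 mm, 105 mm high; origin at the centre of its underside. Its plate (centre of top face 78 mm above the origin) slopes down to its -x, 0.56 rad from level. The meter's long side lies along the stand's y, its lower long edge against two 13 mm high lugs with 82 mm free between them for a finger.
- chest: fixed grey steel single-drawer bench unit, 240 (x) by 280 (y) by 100 (z) mm; origin at the centre of its underside, front face at x = -120 mm, the drawer slides out to its -x. The hasp is hinged on its top.
- drawer (a joint): slide of the drawer, m: 0 fully shut, 0.18 fully out; friction about 2 N
- drawer_lip (a point): on the drawer, middle of the front edge of the pull lip, 94 mm above the bench; axes as the chest's. The lip is 280 mm wide (y), 12 mm high, its top level with the chest's top (100 mm); it stands 25 mm proud of the 12 mm thick front panel, whose inner face is 37 mm behind this point.
- drawer_bay (a point): on the drawer, on the floor (18 mm above the bench) of the empty bay; axes as the chest's. The bay reaches 80 mm to -x (inner face of the front panel), 106 mm to +x (rear wall), 96 mm to -y (side wall, 50 mm high) and 96 mm to +y (divider, 30 mm high, fixed sockets beyond). What lies behind the chest's front face is under its top.
- staple_top (a point): top of the steel wire staple, an upright U 24 mm wide (y), 6 mm thick, 25 mm high, on top of the drawer lip, 15 mm behind the lip's front edge
- hasp (a joint): hinge of the hasp, rad: 0 = folded down flat, pointing to the chest's -x, slot over the staple (when the drawer is shut); grows as it swings up and back, pi/2 upright, 2.3 its stop. Stiff: stays where left, needs about 1 N at its tip.
- hasp_hinge (a point): middle of the hasp's hinge axis, fixed to the chest, 108 mm above the bench, 40 mm behind the chest's front face; axes as the chest's, the hinge runs along y
- hasp_tip (a point): middle of the free end of the hasp, a plain steel leaf 105 mm long from the hinge axis, 44 mm wide (y), 5 mm thick, with a 20 by 28 mm slot 54 to 74 mm from the hinge and a plain tab beyond it. Closed, the staple stands about 14 mm above it, 62 mm from the hinge, and the tab sticks out 28 mm beyond the lip.
- charger: bystander: plain flat black power adaptor without dial, 50 by 105 by 32 mm, on the bench; origin at the centre of its underside
- bearing: bystander: steel bearing ring, 80 mm across, 23 mm high, lying on the bench; origin at the centre of its underside
- spanner: bystander: steel spanner 200 mm long (x), lying on the bench
Things that resemble listed ones, but are neither listed nor needed, are in the scene too. Leave any pink or purple look-alike of the meter alone.

How it is judged:
By the outcome, as a careful person would: the job done as asked, in the order asked, and still so for the second after the job is handed in, with the robot touching nothing.
It also fails if it takes over 59 s, if anything falls off the work surface, if the arm or the gripper's body presses on something with over 40 N, if the wrist force passes 120 N, or if a joint passes its speed limit or range.

### The arm

A 7-joint arm with a two-finger parallel gripper is mounted at the origin on the work surface. World frame = base frame: x ahead of the robot, y to its left, z up, the work surface at z = 0. Lengths are in m, angles in degrees, forces in N, time in s.
With the tool pointing down it reaches from about 0.4 to 0.75 m from the base axis. Payload 19.5 kg.
Tool frame: the origin (TCP) lies between the finger pads; the fingertips stand 14 mm ahead of it and the grasp point (between the pads) lies 5 mm behind it; z points along the fingers, y is the line along which they close (so a half turn about z gives the same grasp; the last joint's range is limited). The gripper opens to 85 mm and grips with 20 to 120 N. Pads are 22 mm wide; open, the fingers measure 114 mm over their backs; the gripper's body (76 mm by 85 mm) begins 54 mm behind the grasp point. The pads swing forward as they close: fully open they stand 13 mm farther back than shut.
Start: joints at [60.98, 40.479, -1.581, 85.061, 1.261, 54.483, -4.326], TCP at [0.258, -0.514, 0.245] pointing down, gripper open.
Joint ranges: [-155.06, 155.06], [-18.47, 123.98], [-90, 86.84], [0, 140.48], [-83.41, 263.41], [0, 116], [-161.91, 161.91]. Speed limits (degrees/s): [108.29, 108.29, 147.25, 147.25, 172.46, 172.46, 172.46].

### API

Orientations are given as a 3x3 rotation matrix whose columns are the frame's x, y, z axes.
In Python, from cell import bot gives the robot as it stands.
- The arm moves only by the shell command python3 -m jog 'ROWS' [FORCE]. ROWS is JSON, a list of rows, each a list of 7 numbers: the turn, a rotation vector about the world's x, y, z in units of 5 degrees (1.0 is 5 degrees), then the shift along the world's x, y, z in cm, then the finger opening in cm, from 0 to 8.54. A call has 1 to 12 rows; each row is the pose to reach, as a shift and turn from the pose commanded when the call began; what a row does not reach only later rows make up. A row lasts 1/8 s, in which the tool goes at most 62.5 mm and 10.7 degrees, less where a joint would pass 70% of its speed; a pose out of reach is approached as far as the arm can. A call with a gripper value outside its range is refused whole. The fingers move at their own pace and stop on an object; FORCE is the grip in N (left out, the last holds). Time passes only in rows, so rows that repeat a pose let the fingers close. It gives the time, the measured TCP pose, the force, the opening and the grip force at its end, in the units of the state.
- bot.get_obs(): the state, without advancing time (a new reading comes with each control period).
- bot.capture(name): name is "scene" or "side" or "wrist"; returns the picture (400x640x3 uint8, red, green, blue); there is no depth.
- bot.camera_model(name): a dict with "fx", "fy", "cx", "cy" (pixels), "R" (3x3) and "t" (3): a world point X has camera coordinates R X + t. Camera axes: x right, y down, z forward; pixel columns grow to the right and rows downward; lengths in m; the calibration is good to about 2 mm. The wrist camera is an equidistant fisheye: a pixel r from the principal point sees the ray r / f radians off the axis. A picture is of the moment at which its call begins: read the wrist's pose just before it. camera_model takes no time and is no camera call; for the wrist camera it gives the pose at the moment of the call.
- bot.sign_off(): hands the job in; it is judged then, once.
The state is a dict: "clock": time; "joint_pos": joint angles; "joint_velocities": joint speeds; "tau": joint torques, N m; "tcp_pos": TCP position; "orientation": TCP orientation; "force": force on the tool from outside, world axes, zero at the start; "torque": the same for the moment, N m; "opening": finger opening in m; "grasp_force": force on a finger pad.
Only numpy, scipy, OpenCV 4.12 (cv2) and the standard library are available. Lean on these libraries where they do the work, as an engineer would, in place of code of your own. Each camera call takes 0.05 s, during which the arm holds its last target. There are 200 camera calls.

## Working session

There is one attempt and no reset: what is moved stays moved. The work goes in short steps, Python scripts to look and compute and a shell command to move; the robot and the scene stay as the last step left them, time stands still between calls to the robot, and variables do not carry over. Pictures are saved under pics/ and viewed, at most 10 in all, crops included, and the job is handed in when it is done.

```bash
mkdir -p pics; ls
python3 - <<'E'
from cell import bot
import cv2,numpy as np
for n in("scene","side"):
    cv2.imwrite(f"pics/{n}0.png",bot.capture(n)[:,:,::-1])
    m=bot.camera_model(n);print(n,{k:np.round(v,3).tolist() for k,v in m.items()})
E
```

```text
pics
scene {'fx': 385.502, 'fy': 385.502, 'cx': 322.329, 'cy': 194.512, 'R': [[-0.057, 0.998, -0.006], [0.667, 0.033, -0.744], [-0.743, -0.046, -0.668]], 't': [0.181, -0.238, 1.711]}
side {'fx': 442.522, 'fy': 442.522, 'cx': 313.308, 'cy': 207.208, 'R': [[0.973, -0.23, 0.023], [-0.121, -0.592, -0.797], [0.197, 0.772, -0.604]], 't': [-0.5, 0.056, 1.617]}
```

View pics/scene0.png

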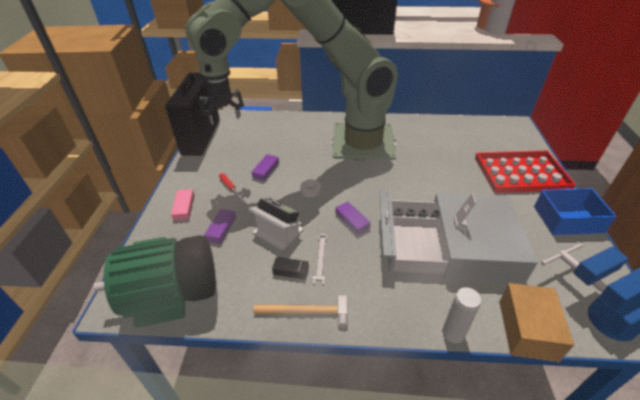

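View pics/side0.png

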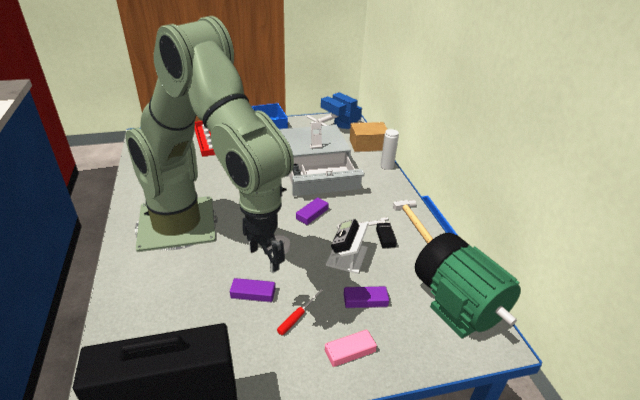

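Both views show the meter as the black block on the stand, at scene (277,211) and side (345,235). The other black block, at scene (290,268) and side (386,235), lies on the bench with no dial, so it is the charger. Purple and pink blocks are decoys. The chest is at scene (450,235), with its drawer opening to the left (-y). I'll confirm with an enlarged crop.

Run:
```python
import cv2,numpy as np
a=cv2.imread("pics/scene0.png");b=cv2.imread("pics/side0.png")
c=lambda i,x,y:cv2.resize(i[y:y+75,x:x+100],(400,300),interpolation=cv2.INTER_CUBIC)
d=lambda i,x,y,w,h:cv2.resize(i[y:y+h,x:x+w],(400,300),interpolation=cv2.INTER_CUBIC)
cv2.imwrite("pics/m1.png",np.vstack([np.hstack([c(a,230,190),c(b,310,205)]),np.hstack([d(a,370,180,160,120),d(b,270,95,120,90)])]))
```

```text
(no output)
```

View pics/m1.png

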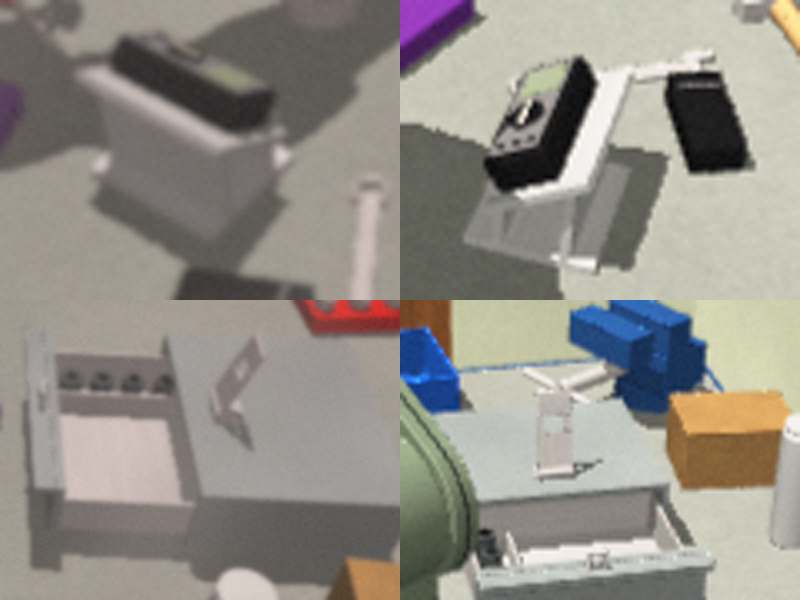

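The crop confirms it: the block on the stand has a dial and screen, so it is the meter, and the plain block on the bench is the charger. The hasp stands up and leans back, the staple is at scene (387,216), and the bay is empty on the camera side of the divider.

```bash
cat > h.py <<'E'
from cell import bot
import cv2,numpy as np
def ray(m,p,fish=False):
    R,t=np.array(m["R"]),np.array(m["t"]);x=(p[0]-m["cx"])/m["fx"];y=(p[1]-m["cy"])/m["fy"]
    if fish:
        r=np.hypot(x,y);s=np.sin(r)/max(r,1e-9);d=np.array([x*s,y*s,np.cos(r)])
    else: d=np.array([x,y,1])
    d=R.T@d;return -R.T@t,d/np.linalg.norm(d)
def plane(m,p,z,fish=False):
    o,d=ray(m,p,fish);return o+d*(z-o[2])/d[2]
def tri(r):
    A=sum(np.eye(3)-np.outer(d,d) for o,d in r);b=sum((np.eye(3)-np.outer(d,d))@o for o,d in r)
    return np.linalg.solve(A,b)
E
python3 - <<'E'
from h import *
np.set_printoptions(precision=3,suppress=True)
S,D=bot.camera_model("scene"),bot.camera_model("side")
for n,p in dict(chestF1=(436,194.8),chestF2=(450.8,258.8),lip1=(380,191.2),lip2=(383.2,254.8)).items(): print(n,plane(S,p,.1))
print("staple",plane(S,(386.8,216),.12))
for n,p in dict(chestF2=(350.4,150.8),lip2=(363.6,173.6),lip1=(292.5,176.6)).items(): print(n,plane(D,p,.1))
T=lambda a,b:tri([ray(S,a),ray(D,b)])
print("tip",T((472.5,200),(315.6,122.6)),"hinge",T((456.8,222),(315,141)),"meter",T((277.5,209),(345,232.5)))
print("stand",plane(S,(276,240),.03))
E
```

```text
chestF1 [0.458 0.228 0.1  ]
chestF2 [0.73  0.225 0.1  ]
lip1 [0.449 0.041 0.1  ]
lip2 [0.725 0.035 0.1  ]
staple [0.587 0.053 0.12 ]
chestF2 [0.723 0.214 0.1  ]
lip2 [0.721 0.034 0.1  ]
lip1 [0.445 0.068 0.1  ]
tip [0.589 0.294 0.202] hinge [0.589 0.272 0.119] meter [ 0.55  -0.293  0.1  ]
stand [ 0.624 -0.295  0.03 ]
```

```bash
python3 - <<'E'
from h import *
o=bot.get_obs();print(np.round(o["orientation"],3),o["opening"],o["force"])
E
python3 -m jog '[[0,-1,0,3,4,1,8.5],[0,-3,0,8,10,2.5,8.5],[0,-5,0,13,16,2.5,8.5],[0,-6.4,0,18.6,22,2.5,8.5],[0,-6.4,0,18.6,22,2.5,8.5],[0,-6.4,0,18.6,22,2.5,8.5],[0,-6.4,0,18.6,22,2.5,8.5]]' 30
python3 - <<'E'
from h import *
m=bot.camera_model("wrist");print({k:np.round(v,3).tolist() for k,v in m.items()})
cv2.imwrite("pics/w1.png",bot.capture("wrist")[:,:,::-1])
print(np.round(bot.get_obs()["orientation"],3))
E
```

```text
[[ 0.894  0.448 -0.   ]
 [ 0.448 -0.894  0.001]
 [-0.    -0.001 -1.   ]] 0.08510707871979525 [ 0.4997956  -0.55628489  0.28981272]
clock: 0.98
tcp_pos: [0.4435, -0.2943, 0.2701]
orientation: [[0.758, 0.38, 0.529], [0.448, -0.894, -0.0], [0.473, 0.237, -0.848]]
force: [-0.1, -0.6, 0.1]
opening: 0.0849
grasp_force: 0.0
{'fx': 309.707, 'fy': 309.707, 'cx': 316.485, 'cy': 198.449, 'R': [[0.38, -0.894, 0.236], [-0.884, -0.427, -0.193], [0.273, -0.136, -0.952]], 't': [-0.495, 0.354, 0.242]}
[[ 0.759  0.379  0.529]
 [ 0.448 -0.894 -0.001]
 [ 0.473  0.237 -0.848]]
```

View pics/w1.png

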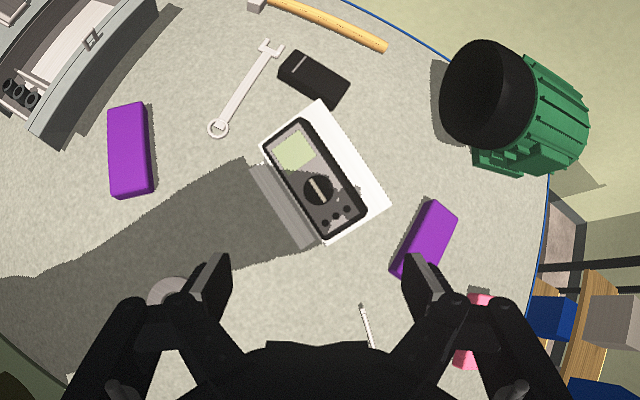

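The wrist view shows the meter face up, with its screen at (293,148) and dial at (318,190). Its black outline has corners near (264,147), (300,117), (368,212) and (329,240). I'll find the outline by mask and get the pose with PnP.

```bash
cat > meter.py <<'E'
from h import *
def norm(m,P): # pixel -> normalised pinhole coords
    out=[]
    for p in P:
        x=(p[0]-m["cx"])/m["fx"];y=(p[1]-m["cy"])/m["fy"];r=np.hypot(x,y);out.append([x*np.tan(r)/r,y*np.tan(r)/r])
    return np.array(out)
def pose(m,P): # corners: (-x+y),(+x+y),(+x-y),(-x-y) of face
    O=np.array([[-.029,.065,.034],[.029,.065,.034],[.029,-.065,.034],[-.029,-.065,.034]])
    n,rv,tv,e=cv2.solvePnPGeneric(O,norm(m,P).reshape(-1,1,2),np.eye(3),None,flags=cv2.SOLVEPNP_IPPE)
    R,t=np.array(m["R"]),np.array(m["t"])
    return [(R.T@cv2.Rodrigues(r)[0],R.T@(v.ravel()-t),float(x[0])*m["fx"]) for r,v,x in zip(rv,tv,e)]
E
python3 - <<'E'
from meter import *
np.set_printoptions(precision=3,suppress=True)
m=bot.camera_model("wrist");im=cv2.imread("pics/w1.png")
for n,P in dict(eye=[(264,147),(300,117),(368,212),(329,240)]).items():
    for R,t,e in pose(m,P): print(n,R,t,e)
cv2.imwrite("pics/w1c.png",cv2.resize(im[90:260,240:410],(595,595),interpolation=cv2.INTER_CUBIC))
E
```

```text
eye [[ 0.421 -0.889 -0.18 ]
 [-0.828 -0.458  0.325]
 [-0.371  0.012 -0.928]] [ 0.546 -0.303  0.128] 80.61933375172654
eye [[ 0.042 -0.791  0.61 ]
 [-0.659 -0.481 -0.579]
 [ 0.751 -0.378 -0.541]] [ 0.527 -0.281  0.118] 80.92952809309804
```

View pics/w1c.png

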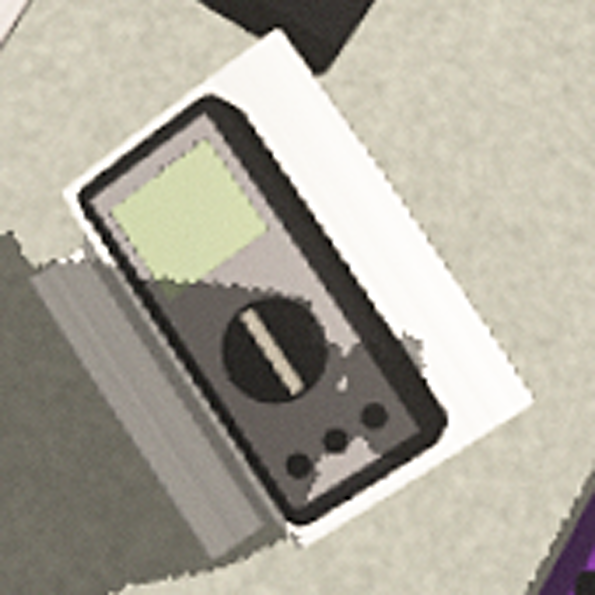

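```bash
sed -i 's/,\.034\]/,0]/g; s/R\.T@(v\.ravel()-t)/R.T@(v.ravel()-t)-R.T@cv2.Rodrigues(r)[0][:,2]*.034/' meter.py
python3 - <<'E'
from meter import *
np.set_printoptions(precision=3,suppress=True)
o=bot.get_obs()
m=bot.camera_model("wrist");P=np.array([(80,195),(210,99),(430,437),(298,524)])/3.5+[240,90]
for R,t,e in pose(m,P): print(R,t,e,"tilt",np.arccos(R[2,2]),"yaw",np.degrees(np.arctan2(-R[0,1],R[1,1])))
# fixed-tilt check: plane at each z of face centre; centre ray of face
for yaw in (0,):
    c=[plane(m,p,z,True) for p,z in zip(P,(.096,.127,.127,.096))];print(np.array(c))
    print(np.linalg.norm(c[0]-c[3]),np.linalg.norm(c[1]-c[2]),np.linalg.norm(c[0]-c[1]))
D=bot.camera_model("side");d=cv2.imread("pics/side0.png")
E
```

```text
[[ 0.583  0.532 -0.613]
 [-0.391  0.846  0.362]
 [ 0.712  0.029  0.702]] [ 0.567 -0.305  0.064] 1.122239047239992 tilt 0.7927976923720815 yaw -32.18294566780299
[[ 0.868  0.494  0.041]
 [-0.48   0.858 -0.184]
 [-0.126  0.14   0.982]] [ 0.545 -0.288  0.055] 1.955306942207415 tilt 0.1896140944548117 yaw -29.960056124241117
[[ 0.554 -0.227  0.096]
 [ 0.588 -0.251  0.127]
 [ 0.522 -0.35   0.127]
 [ 0.489 -0.331  0.096]]
0.12260817091613212 0.11922149295076373 0.0518434157326217
```

```bash
cat >> meter.py <<'E'
from scipy.optimize import least_squares
from scipy.spatial.transform import Rotation as Ro
def fit(m,P,tilt=.56):
    O=np.array([[-.029,.065,.034],[.029,.065,.034],[.029,-.065,.034],[-.029,-.065,.034]]);n=norm(m,P);R,t=np.array(m["R"]),np.array(m["t"])
    B=lambda q:(Ro.from_euler("z",q[3])*Ro.from_euler("y",-tilt)).as_matrix()
    def f(q):
        c=(O@B(q).T+q[:3])@R.T+t;return ((c[:,:2]/c[:,2:]-n)*m["fx"]).ravel()
    s=least_squares(f,[.55,-.3,.08,-.54]);return B(s.x),s.x[:3],np.degrees(s.x[3]),np.abs(s.fun).max()
E
python3 - <<'E'
from meter import *
np.set_printoptions(precision=3,suppress=True)
o=bot.get_obs();A=np.array(o["orientation"]);p=np.array(o["tcp_pos"])
m=bot.camera_model("wrist");P=np.array([(80,195),(210,99),(430,437),(298,524)])/3.5+[240,90]
B,t,y,e=fit(m,P);print(B,t,y,e)
# tool: z=-n ; closing y along meter x (choose sign)
for s in(1,-1):
    z=-B[:,2];yy=s*B[:,0];G=np.column_stack([np.cross(yy,z),yy,z])
    print("turn",Ro.from_matrix(G@A.T).as_rotvec(degrees=True)/5)
g=t+B[:,2]*.020; print("grasp",g,"shift cm to standoff .12",(g+B[:,2]*.12-p)*100,"final",(g-p)*100,"n",B[:,2])
E
```

```text
[[ 0.713  0.54  -0.447]
 [-0.457  0.842  0.287]
 [ 0.531  0.     0.847]] [ 0.563 -0.302  0.055] -32.67302259726392 2.6377439423597244
turn [-6.251  1.815  4.404]
turn [ 13.157  -3.882 -25.529]
grasp [ 0.554 -0.297  0.072] shift cm to standoff .12 [ 5.702  3.259 -9.613] final [ 11.067  -0.182 -19.781] n [-0.447  0.287  0.847]
```

```bash
python3 -m jog '[[-1.5,0.45,1.1,1.4,0.8,-2,8.5],[-3.1,0.9,2.2,2.8,1.6,-4.5,8.5],[-4.7,1.35,3.3,4.3,2.4,-7,8.5],[-6.25,1.8,4.4,5.7,3.25,-9.6,8.5],[-6.25,1.8,4.4,5.7,3.25,-9.6,8.5],[-6.25,1.8,4.4,5.7,3.25,-9.6,8.5]]'
python3 - <<'E'
from h import *
im=bot.capture("wrist")[:,:,::-1]
cv2.imwrite("pics/w2.png",im);c=im[60:360,140:540];cv2.imwrite("pics/w2c.png",cv2.resize(c,(800,600),interpolation=cv2.INTER_CUBIC))
E
```

```text
clock: 1.78
tcp_pos: [0.5274, -0.2714, 0.2102]
orientation: [[0.54, 0.743, 0.394], [0.841, -0.473, -0.261], [-0.008, 0.473, -0.881]]
force: [-0.5, -1.3, 0.8]
opening: 0.0852
grasp_force: 0.0
```

View pics/w2c.png

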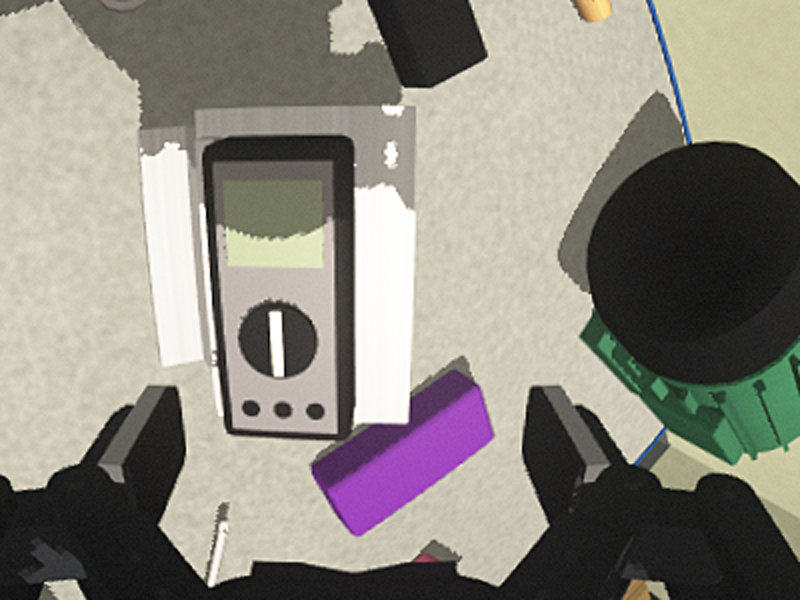

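Same view closer: the panel runs from (214,162) to (342,428) in the crop, and the stand lugs are on the left (downhill) side. I'll refit.

```bash
cat > g.py <<'E'
from meter import *
np.set_printoptions(precision=3,suppress=True)
o=bot.get_obs();A=np.array(o["orientation"]);p=np.array(o["tcp_pos"])
m=bot.camera_model("wrist");P=np.array([(206,154),(341,154),(349,436),(227,433)])/2+[140,60]
for R,t,e in pose(m,P): print("pnp",t,e,"tilt",np.arccos(R[2,2]),"yaw",np.degrees(np.arctan2(-R[0,1],R[1,1])))
B,t,y,e=fit(m,P);print(B,t,y,e)
z=-B[:,2];yy=B[:,0];G=np.column_stack([np.cross(yy,z),yy,z])
print("joints",o["joint_pos"],"turn",Ro.from_matrix(G@A.T).as_rotvec(degrees=True)/5)
g=t+B[:,2]*.020; print("grasp",g,"n",B[:,2])
for s in(.12,.06,0):print("shift",s,(g+B[:,2]*s-p)*100)
E
python3 g.py
```

```text
pnp [ 0.558 -0.311  0.059] 0.7090606874799696 tilt 0.5797130633247191 yaw -32.98587772627531
pnp [ 0.54  -0.311  0.06 ] 3.467469140278609 tilt 0.6555810584064836 yaw -47.61456110772462
[[ 0.718  0.531 -0.45 ]
 [-0.45   0.847  0.282]
 [ 0.531  0.     0.847]] [ 0.558 -0.309  0.061] -32.08085460934104 1.6345772157758869
joints [ 16.187  37.956   9.018 114.604 -59.129   0.079  48.322] turn [-0.348 -0.692  0.155]
grasp [ 0.549 -0.303  0.078] n [-0.45   0.282  0.847]
shift 0.12 [-3.224  0.295 -3.053]
shift 0.06 [-0.524 -1.398 -8.137]
shift 0 [  2.177  -3.091 -13.22 ]
```

```bash
python3 -m jog '[[0,0,0,0.5,-0.3,0,8.5],[0,0,0,1,-0.6,0,8.5]]'; python3 g.py | tail -5
```

```text
clock: 2.08
tcp_pos: [0.5366, -0.279, 0.2108]
orientation: [[0.544, 0.741, 0.394], [0.839, -0.477, -0.262], [-0.006, 0.473, -0.881]]
force: [-0.0, -0.2, -0.7]
opening: 0.0853
grasp_force: 0.0
joints [ 14.821  38.879  12.113 112.394 -57.438   2.753  46.415] turn [-0.355 -0.684  0.151]
grasp [ 0.558 -0.31   0.079] n [-0.45   0.283  0.847]
shift 0.12 [-3.21   0.301 -3.056]
shift 0.06 [-0.513 -1.397 -8.139]
shift 0 [  2.184  -3.095 -13.223]
```

```bash
python3 -m jog '[[-0.1,-0.2,0,-0.4,-0.2,-2.5,8.5],[-0.2,-0.4,0.1,-0.8,-0.4,-5,8.5],[-0.35,-0.7,0.15,-1.5,-0.8,-8.3,8.5],[-0.35,-0.7,0.15,-1.5,-0.8,-8.3,8.5],[-0.35,-0.7,0.15,-1.5,-0.8,-8.3,8.5]]'; python3 g.py | tail -5
```

```text
clock: 2.7
tcp_pos: [0.5557, -0.302, 0.1669]
orientation: [[0.541, 0.747, 0.387], [0.841, -0.479, -0.25], [-0.001, 0.46, -0.888]]
force: [0.4, -0.0, -0.7]
opening: 0.0849
grasp_force: 0.0
joints [ 20.273  44.476   6.172 108.565 -83.299   0.085  74.213] turn [-0.487 -0.796  0.136]
grasp [ 0.576 -0.331  0.034] n [-0.45   0.282  0.847]
shift 0.12 [-3.326  0.434 -3.129]
shift 0.06 [-0.625 -1.257 -8.212]
shift 0 [  2.076  -2.949 -13.296]
```

The wrist is at a singularity (J6≈0). I'll approach with the tool tilted 20° about the closing axis, which keeps the pads flat on the meter's long sides.

```bash
cat > g2.py <<'E'
from meter import *
np.set_printoptions(precision=2,suppress=True)
def goal(phi,yaw=-32.5,tilt=.56,t=np.array([.558,-.310,.060]),h=.022):
    B=(Ro.from_euler("z",yaw,degrees=True)*Ro.from_euler("y",-tilt)).as_matrix()
    c,s=np.cos(np.radians(phi)),np.sin(np.radians(phi));z=-B[:,2]*c+B[:,1]*s;y=B[:,0]
    return np.column_stack([np.cross(y,z),y,z]),t+B[:,2]*h,B
def turn(G):
    return Ro.from_matrix(G@np.array(bot.get_obs()["orientation"]).T).as_rotvec(degrees=True)/5
E
python3 - <<'E'
from g2 import *
p=np.array(bot.get_obs()["tcp_pos"])
print("down",turn(goal(0,tilt=0.05)[0]))
for phi in(20,):
    G,g,B=goal(phi);print(phi,turn(G),[(g+B[:,2]*s-p)*100 for s in(.12,.06,0)])
E
python3 -m jog '[[0,0,0,-1,0,4,8.5],[0,0,0,-2,0,8,8.5],[0,0,0,-2,0,8,8.5]]'
python3 - <<'E'
from g2 import *
o=bot.get_obs();print(o["joint_pos"],o["tcp_pos"])
p=np.array(o["tcp_pos"])
print("down",turn(goal(0,tilt=0.05)[0]))
G,g,B=goal(20);print(turn(G),[(g+B[:,2]*s-p)*100 for s in(.12,.06,0)])
E
```

```text
down [2.66 4.13 0.04]
20 [ 2.44 -2.66  2.03] [array([-6.13,  3.25,  1.34]), array([-3.45,  1.54, -3.74]), array([-0.76, -0.18, -8.82])]
clock: 3.08
tcp_pos: [0.5356, -0.3016, 0.2493]
orientation: [[0.539, 0.747, 0.388], [0.842, -0.478, -0.251], [-0.002, 0.462, -0.887]]
force: [0.6, 0.8, -0.9]
opening: 0.0849
grasp_force: 0.0
[  4.92  39.82  36.15 107.53 -66.9   22.03  56.03] [ 0.54 -0.3   0.25]
down [2.67 4.14 0.02]
[ 2.46 -2.64  2.02] [array([-4.12,  3.21, -6.9 ]), array([ -1.43,   1.5 , -11.98]), array([  1.25,  -0.21, -17.07])]
```

```bash
python3 -m jog '[[1,1.5,0,-1,0.5,0,8.5],[2,3,0,-2,1,0,8.5],[2.67,4.14,0,-3,2,0,8.5],[2.67,4.14,0,-3,2,0,8.5]]'
python3 - <<'E'
from g2 import *
o=bot.get_obs();print(o["joint_pos"])
p=np.array(o["tcp_pos"])
G,g,B=goal(20);print(turn(G),[(g+B[:,2]*s-p)*100 for s in(.12,.06,0)])
E
```

```text
clock: 3.58
tcp_pos: [0.5062, -0.2818, 0.2466]
orientation: [[0.537, 0.843, 0.041], [0.844, -0.536, -0.027], [-0.001, 0.049, -0.999]]
force: [0.9, -0.1, 0.2]
opening: 0.0849
grasp_force: 0.0
[  2.76  48.55  51.25  87.97 -42.35  61.12  31.55]
[ 0.15 -6.97  1.21] [array([-1.18,  1.23, -6.63]), array([  1.51,  -0.48, -11.71]), array([  4.2 ,  -2.19, -16.8 ])]
```

```bash
python3 -m jog '[[0,-1.7,0.3,-0.3,0.3,-1.6,8.5],[0.1,-3.4,0.6,-0.6,0.6,-3.2,8.5],[0.15,-5.2,0.9,-0.9,0.9,-5,8.5],[0.15,-6.97,1.21,-1.2,1.2,-6.6,8.5],[0.15,-6.97,1.21,-1.2,1.2,-6.6,8.5]]'
python3 - <<'E'
from g2 import *
o=bot.get_obs();print(o["joint_pos"])
p=np.array(o["tcp_pos"])
G,g,B=goal(20);print(turn(G),[(g+B[:,2]*s-p)*100 for s in(.12,.06,0)])
E
```

```text
clock: 4.2
tcp_pos: [0.5088, -0.282, 0.1799]
orientation: [[0.403, 0.786, 0.468], [0.879, -0.475, 0.04], [0.254, 0.395, -0.883]]
force: [-0.6, -1.5, -1.2]
opening: 0.0851
grasp_force: 0.0
[ 36.83  41.66  -4.   112.51 -76.24  15.08  79.42]
[-0.33 -1.87  0.1 ] [array([-1.45,  1.25,  0.04]), array([ 1.24, -0.46, -5.05]), array([  3.93,  -2.17, -10.13])]
```

```bash
python3 - <<'E'
from g2 import *
print("down",turn(goal(0,tilt=0.0)[0]),"mid",turn(goal(-20,tilt=0.0)[0]))
E
python3 -m jog '[[0,1.7,-0.3,-0.2,-0.5,1.5,8.5],[0,3.4,-0.6,-0.2,-0.5,3,8.5],[-0.1,5.2,-0.9,-0.4,-1,4.5,8.5],[-0.1,5.2,-0.9,-0.4,-1,4.5,8.5]]'
python3 - <<'E'
from g2 import *
o=bot.get_obs();print(o["joint_pos"])
p=np.array(o["tcp_pos"])
print("mid",turn(goal(-20,tilt=0.0)[0]));G,g,B=goal(-20);print(turn(G),[(g+B[:,2]*s-p)*100 for s in(.12,.06,0)])
E
```

```text
down [-0.25  5.6  -0.92] mid [-3.67  7.57 -1.72]
clock: 4.7
tcp_pos: [0.5063, -0.2924, 0.2273]
orientation: [[0.54, 0.841, 0.036], [0.841, -0.54, 0.009], [0.027, 0.025, -0.999]]
force: [0.3, 0.2, -1.4]
opening: 0.0852
grasp_force: 0.0
[ 10.06  46.9   37.62  86.8  -34.36  56.7   25.04]
mid [-3.48  2.56 -0.01]
[-6.78 -2.85 -1.22] [array([-1.19,  2.29, -4.7 ]), array([ 1.5 ,  0.58, -9.78]), array([  4.18,  -1.13, -14.87])]
```

```bash
python3 -m jog '[[-1.2,0.9,0,0,0.5,0,8.5],[-2.4,1.8,0,0,1,0,8.5],[-3.5,2.5,0,-0.5,1.5,0,8.5],[-4.3,1,-0.2,-0.8,2,-1,8.5],[-5.2,-0.4,-0.5,-1,2.3,-2.5,8.5],[-6,-1.6,-0.9,-1.2,2.3,-4.7,8.5],[-6.78,-2.85,-1.22,-1.2,2.3,-4.7,8.5],[-6.78,-2.85,-1.22,-1.2,2.3,-4.7,8.5]]'
python3 - <<'E'
from g2 import *
o=bot.get_obs();print(o["joint_pos"])
p=np.array(o["tcp_pos"])
G,g,B=goal(-20);print(turn(G),[(g+B[:,2]*s-p)*100 for s in(.12,.06,0)])
E
```

```text
clock: 5.7
tcp_pos: [0.5057, -0.2649, 0.1898]
orientation: [[0.659, 0.722, 0.212], [0.693, -0.472, -0.546], [-0.294, 0.506, -0.811]]
force: [1.1, -2.1, 1.2]
opening: 0.0857
grasp_force: 0.0
[-12.03  49.17  40.56 117.34 -50.56  -0.    23.46]
[-0.19 -0.28  0.12] [array([-1.14, -0.46, -0.95]), array([ 1.55, -2.17, -6.03]), array([  4.24,  -3.88, -11.11])]
```

```bash
python3 -m jog '[[0,0,0,0.5,-0.8,-1.8,8.5],[0,0,0,1,-1.5,-3.8,8.5],[0,0,0,1.5,-2.2,-6,8.5],[0,0,0,1.5,-2.2,-6,8.5],[0,0,0,1.5,-2.2,-6,8.5]]'
python3 - <<'E'
from g2 import *
o=bot.get_obs();print(o["joint_pos"])
p=np.array(o["tcp_pos"])
G,g,B=goal(-20);print(turn(G),[(g+B[:,2]*s-p)*100 for s in(.06,.03,0)])
E
```

```text
clock: 6.32
tcp_pos: [0.5347, -0.2889, 0.1383]
orientation: [[0.66, 0.727, 0.19], [0.687, -0.481, -0.545], [-0.305, 0.49, -0.816]]
force: [1.1, 0.7, -0.2]
opening: 0.0847
grasp_force: 0.0
[ -7.73  55.88  37.38 111.26 -68.99   0.    40.34]
[-0.23 -0.5   0.24] [array([-1.34,  0.23, -0.88]), array([-0.  , -0.63, -3.43]), array([ 1.34, -1.48, -5.97])]
```

```bash
cat > step.py <<'E'
from g2 import *
import sys
phi,tilt,h=map(float,sys.argv[1:4])
o=bot.get_obs();print(o["joint_pos"]);p=np.array(o["tcp_pos"])
G=goal(phi,tilt=tilt)[0];_,g,B=goal(0,h=h);print("turn",turn(G),[(g+B[:,2]*s-p)*100 for s in(.06,.03,0)],"off in meter axes mm",B.T@(p-g)*1000)
E
python3 - <<'E'
from g2 import *
print(turn(goal(-20,tilt=.46)[0]))
E
python3 step.py -20 .46 .025
```

```text
[0.4  0.46 0.24]
[ -7.73  55.88  37.38 111.26 -68.99   0.    40.34]
turn [0.4  0.46 0.24] [array([-1.48,  0.31, -0.63]), array([-0.13, -0.54, -3.17]), array([ 1.21, -1.4 , -5.71])] off in meter axes mm [15.34  5.3  57.82]
```

```bash
python3 -m jog '[[0.8,0.9,0.24,-0.7,0.1,0,8.5],[0.8,0.9,0.24,-1.5,0.3,-0.6,8.5],[0.4,0.46,0.24,-1.5,0.3,-0.6,8.5],[0.4,0.46,0.24,-1.5,0.3,-0.6,8.5]]'; python3 step.py -20 .46 .025
```

```text
clock: 6.82
tcp_pos: [0.5197, -0.2859, 0.1331]
orientation: [[0.633, 0.755, 0.169], [0.711, -0.481, -0.513], [-0.306, 0.445, -0.842]]
force: [0.4, -0.1, -0.4]
opening: 0.0849
grasp_force: 0.0
[ -6.75  55.3   37.14 112.52 -75.21   1.96  49.44]
turn [0.   0.01 0.  ] [array([ 0.02,  0.02, -0.11]), array([ 1.37, -0.84, -2.65]), array([ 2.71, -1.69, -5.19])] off in meter axes mm [ 0.48 -0.3  60.95]
```

```bash
python3 -m jog '[[0,0,0,0.7,-0.4,-1.3,8.5],[0,0,0,1.4,-0.8,-2.6,8.5],[0,0,0,1.4,-0.8,-2.6,8.5]]'; python3 step.py -20 .46 .025
```

```text
clock: 7.2
tcp_pos: [0.5344, -0.2937, 0.1059]
orientation: [[0.631, 0.758, 0.168], [0.712, -0.48, -0.512], [-0.308, 0.442, -0.842]]
force: [-1.0, -0.6, -0.4]
opening: 0.0847
grasp_force: 0.0
[ -4.5   58.09  33.9  109.71 -77.21   0.1   50.84]
turn [-0.   -0.02 -0.03] [array([-1.44,  0.8 ,  2.61]), array([-0.1 , -0.06,  0.07]), array([ 1.24, -0.92, -2.47])] off in meter axes mm [ 0.07  1.05 29.13]
```

```bash
python3 -m jog '[[0.25,0.38,0,0.4,-0.3,-0.8,8.5],[0.25,0.38,0,0.8,-0.6,-1.6,8.5],[0.25,0.38,0,1.2,-0.9,-2.5,8.5],[0.25,0.38,0,1.2,-0.9,-2.5,8.5]]'; python3 step.py -20 .42 .025
```

```text
clock: 7.7
tcp_pos: [0.5462, -0.302, 0.0831]
orientation: [[0.622, 0.77, 0.142], [0.719, -0.489, -0.494], [-0.311, 0.409, -0.858]]
force: [-16.1, 23.4, 31.4]
opening: 0.0846
grasp_force: 20.6
[ -7.36  64.46  43.97 105.48 -78.5   11.47  49.85]
turn [-0.    0.02 -0.02] [array([-2.63,  1.62,  4.89]), array([-1.28,  0.77,  2.35]), array([ 0.06, -0.09, -0.19])] off in meter axes mm [0.17 0.41 2.16]
```

Contact force is about 40 N, so I'm backing off a little and looking.

```bash
python3 -m jog '[[0,0,0,-0.4,0.3,0.8,8.5],[0,0,0,-0.4,0.3,0.8,8.5]]'; python3 step.py -20 .42 .025
python3 - <<'E'
from h import *
a=bot.capture("wrist")[60:360,100:500,::-1];b=bot.capture("side")[180:300,270:430,::-1]
cv2.imwrite("pics/w3.png",np.vstack([cv2.resize(np.ascontiguousarray(x),(400,300),interpolation=cv2.INTER_CUBIC) for x in(a,b)]))
E
```

```text
clock: 7.95
tcp_pos: [0.5423, -0.2993, 0.0905]
orientation: [[0.621, 0.771, 0.142], [0.719, -0.489, -0.493], [-0.311, 0.408, -0.858]]
force: [0.4, 0.3, 0.3]
opening: 0.0851
grasp_force: 0.0
[ -7.88  63.69  44.6  106.3  -78.09  11.85  49.79]
turn [-0.01  0.02 -0.02] [array([-2.24,  1.35,  4.15]), array([-0.9 ,  0.5 ,  1.61]), array([ 0.45, -0.36, -0.93])] off in meter axes mm [ 0.12  0.65 10.92]
```

View pics/w3.png

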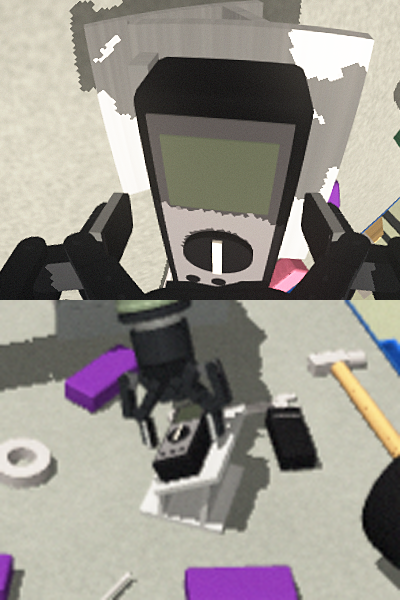

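The fingers straddle the meter evenly and it hasn't moved. The uphill fingertip probably touched the plate. I'll grip about 4 mm lower than now.

```bash
python3 -m jog '[[0,0,0,0.2,-0.15,-0.35,8.5],[0,0,0,0.2,-0.15,-0.35,7],[0,0,0,0.2,-0.15,-0.35,5],[0,0,0,0.2,-0.15,-0.35,5],[0,0,0,0.2,-0.15,-0.35,5],[0,0,0,0.2,-0.15,-0.35,5]]' 40;python3 step.py -20 .42 .025
```

```text
clock: 8.8
tcp_pos: [0.5453, -0.3017, 0.0893]
orientation: [[0.622, 0.77, 0.144], [0.718, -0.488, -0.497], [-0.312, 0.412, -0.856]]
force: [-10.1, 17.4, 40.1]
opening: 0.0602
grasp_force: 64.2
[ -7.78  64.05  44.75 105.79 -78.18  11.88  49.68]
turn [ 0.04  0.05 -0.02] [array([-2.53,  1.6 ,  4.27]), array([-1.19,  0.74,  1.73]), array([ 0.15, -0.12, -0.81])] off in meter axes mm [2.7  0.15 7.92]
```

```bash
python3 -m jog '[[0,0,0,-0.3,0.2,0.6,5],[0,0,0,-0.6,0.4,1.2,5],[0,0,0,-1.4,0.9,2.8,5],[0,0,0,-2.4,1.5,4.8,5],[0,0,0,-2.5,1.6,7,5],[0,0,0,-2.5,1.6,7,5]]' 40;python3 - <<'E'
from h import *
print(bot.get_obs()["joint_pos"])
a=bot.capture("wrist")[60:360,100:500,::-1];b=bot.capture("side")[140:260,270:430,::-1]
cv2.imwrite("pics/w4.png",np.vstack([cv2.resize(np.ascontiguousarray(x),(400,300),interpolation=cv2.INTER_CUBIC) for x in(a,b)]))
E
```

```text
clock: 9.55
tcp_pos: [0.5195, -0.2845, 0.1574]
orientation: [[0.621, 0.771, 0.142], [0.72, -0.488, -0.494], [-0.312, 0.408, -0.858]]
force: [0.1, 0.5, -3.6]
opening: 0.0598
grasp_force: 45.4
[-13.09912659  58.69772757  54.12199504 110.01851628 -70.8215914
  18.79189868  45.38065405]
```

View pics/w4.png

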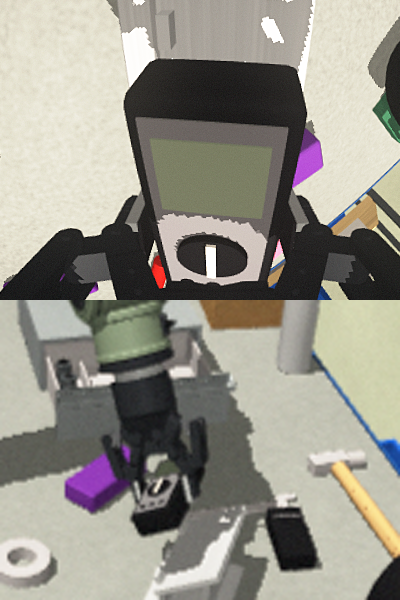

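The meter is lifted and held (−3.6 N). It may sit a few degrees askew in the grip, so I'll measure that roll from its upper panel and screen edges.

Run:
```python
from g2 import *
o=bot.get_obs();A=np.array(o["orientation"]);m=bot.camera_model("wrist")
g=cv2.cvtColor(cv2.imread("pics/w4.png")[:300],cv2.COLOR_BGR2GRAY).astype(float)
Ag=np.array([[.622,.770,.144],[.718,-.488,-.497],[-.312,.412,-.856]])
B0=goal(0)[2];M=A@Ag.T@B0   # meter axes now if it kept its angle relative to the tool
def edge(c0,c1,r0,r1,sgn):
    pts=[]
    for c in range(c0,c1):
        d=sgn*np.diff(g[r0:r1,c]);k=d.argmax();pts.append((c,r0+k+.5))
    P=np.array(pts,np.float32);vx,vy,x,y=cv2.fitLine(P,cv2.DIST_HUBER,0,.01,.01).ravel()
    f=lambda c:np.array([c+100,y+vy/vx*(c-x)+60]);return f(c0),f(c1)
for n,e in dict(panel=(150,285,108,136,1),screentop=(160,262,132,155,-1),screenbot=(160,255,190,225,-1)).items():
    a,b=edge(*e);ra,rb=ray(m,a,True)[1],ray(m,b,True)[1];N=np.cross(ra,rb)
    print(n,a,b,"roll deg",np.degrees(np.arctan2(-N@M[:,0],N@M[:,2])))
T=A.T@M;print("angle mismatch tool-y vs meter x",np.degrees(np.arccos(T[1,0])),T)
```

```text
panel [250.   176.77] [385.   186.58] roll deg -0.657171991387749
screentop [260. 203.] [362.   200.46] roll deg -10.262575760795048
screenbot [260.   268.83] [355.   278.51] roll deg -0.7772449738686137
angle mismatch tool-y vs meter x 7.5989281763674015 [[-0.05  0.94 -0.34]
 [ 0.99  0.   -0.14]
 [-0.13 -0.34 -0.93]]
```

```bash
cat > place.py <<'E'
from g2 import *
Ag=np.array([[.622,.770,.144],[.718,-.488,-.497],[-.312,.412,-.856]]);B0=goal(0)[2]
T=Ag.T@B0; d=Ag.T@(np.array([.558,-.310,.060])-np.array([.5453,-.3017,.0893]))  # meter in tool
def tgt(yaw,pos):  # meter level with its y axis at yaw+90
    M=Ro.from_euler("z",yaw,degrees=True).as_matrix();G=M@T.T;return G,np.array(pos)-G@d
def show(yaw,pos):
    o=bot.get_obs();p=np.array(o["tcp_pos"]);A=np.array(o["orientation"]);G,q=tgt(yaw,pos)
    print("joints",np.round(o["joint_pos"],1),"turn",turn(G),"shift",(q-p)*100,"tcp target",q)
    M=A@T;print("meter now: z",M[:,2],"yaw",np.degrees(np.arctan2(M[1,0],M[0,0])),"origin",p+A@d)
E
python3 - <<'E'
from place import *
S,D=bot.camera_model("scene"),bot.camera_model("side")
g=lambda u,v:(370+u/2.5,180+(v-300)/2.5)
for n,p,z in(("divider top",g(120,398),.048),("floor far edge",g(120,500),.018),("wall top",g(120,505),.068),("chest right end",g(205,500),.1)): print(n,p,plane(S,p,z))
for yaw in(0,45,90): show(yaw,[.55,-.05,.22])
show(90,[.617,.148,.02])
E
```

```text
divider top (418.0, 219.2) [0.52 0.17 0.05]
floor far edge (418.0, 260.0) [0.67 0.15 0.02]
wall top (418.0, 262.0) [0.72 0.14 0.07]
chest right end (452.0, 260.0) [0.73 0.23 0.1 ]
joints [-13.   58.8  53.9 110.  -70.9  18.7  45.4] turn [1.78 6.18 6.33] shift [ 3.34 23.45  9.7 ] tcp target [ 0.55 -0.05  0.25]
meter now: z [-0.44  0.28  0.85] yaw -32.50857081096984 origin [ 0.53 -0.29  0.13]
joints [-13.   58.8  53.9 110.  -70.9  18.7  45.4] turn [-0.76  6.81 15.07] shift [ 3.25 23.64  9.7 ] tcp target [ 0.55 -0.05  0.25]
meter now: z [-0.44  0.28  0.85] yaw -32.50857081096984 origin [ 0.53 -0.29  0.13]
joints [-13.   58.8  53.9 110.  -70.9  18.7  45.4] turn [-3.72  6.75 23.75] shift [ 3.06 23.7   9.7 ] tcp target [ 0.55 -0.05  0.25]
meter now: z [-0.44  0.28  0.85] yaw -32.50857081096984 origin [ 0.53 -0.29  0.13]
joints [-13.   58.8  53.9 110.  -70.9  18.7  45.4] turn [-3.72  6.75 23.75] shift [  9.76  43.5  -10.3 ] tcp target [0.62 0.15 0.05]
meter now: z [-0.44  0.28  0.85] yaw -32.50857081096984 origin [ 0.53 -0.29  0.13]
```

```bash
python3 -m jog '[[0,0,0,0,1,3,5],[0.3,1.2,1.2,0.5,4,6,5],[0.7,2.4,2.4,1.2,8,9.7,5],[1.0,3.6,3.7,2,13,9.7,5],[1.4,4.9,5,2.7,18,9.7,5],[1.78,6.18,6.33,3.3,23.5,9.7,5],[1.78,6.18,6.33,3.3,23.5,9.7,5],[1.78,6.18,6.33,3.3,23.5,9.7,5]]' 50;python3 - <<'E'
from place import *
for yaw in(0,45,90): show(yaw,[.6,.1,.22])
E
```

```text
clock: 10.65
tcp_pos: [0.5523, -0.05, 0.2529]
orientation: [[-0.047, 0.991, -0.125], [0.94, 0.002, -0.342], [-0.338, -0.134, -0.932]]
force: [-0.4, -1.4, -3.1]
opening: 0.0593
grasp_force: 57.8
joints [-33.8  58.7  68.4  83.4 -33.7  69.6  33.8] turn [-0.    0.01  0.  ] shift [ 5.03 15.02 -0.  ] tcp target [0.6  0.1  0.25]
meter now: z [-0.  0.  1.] yaw -0.022043132411674573 origin [ 0.55 -0.05  0.22]
joints [-33.8  58.7  68.4  83.4 -33.7  69.6  33.8] turn [-0.01  0.01  9.  ] shift [ 4.94 15.21 -0.  ] tcp target [0.6  0.1  0.25]
meter now: z [-0.  0.  1.] yaw -0.022043132411674573 origin [ 0.55 -0.05  0.22]
joints [-33.8  58.7  68.4  83.4 -33.7  69.6  33.8] turn [-0.01  0.01 18.  ] shift [ 4.75 15.27 -0.  ] tcp target [0.6  0.1  0.25]
meter now: z [-0.  0.  1.] yaw -0.022043132411674573 origin [ 0.55 -0.05  0.22]
```

```bash
python3 -m jog '[[0,0,2,1,3,0,5],[0,0,4,2,7,0,5],[0,0,6,3,11,0,5],[0,0,8,4,14,0,5],[0,0,9,4.9,15.2,0,5],[0,0,9,4.9,15.2,0,5]]';python3 - <<'E'
from place import *
show(90,[.617,.146,.14])
E
```

```text
clock: 11.4
tcp_pos: [0.6012, 0.1019, 0.2535]
orientation: [[-0.697, 0.7, 0.153], [0.632, 0.702, -0.33], [-0.338, -0.133, -0.932]]
force: [-0.2, -0.6, -4.9]
opening: 0.0592
grasp_force: 57.7
joints [-46.7  54.5  58.8  83.5 -29.5  55.7  56.4] turn [-0.02  0.01  9.01] shift [ 1.56  4.68 -8.06] tcp target [0.62 0.15 0.17]
meter now: z [-0. -0.  1.] yaw 44.92771804036344 origin [0.6  0.1  0.22]
```

Good. Next I'll finish the turn, staying high over the bay.

```bash
python3 -m jog '[[0,0,2,0.4,1.2,0,5],[0,0,4,0.8,2.4,0,5],[0,0,6,1.2,3.6,0,5],[0,0,8,1.5,4.7,-1,5],[0,0,9,1.6,4.7,-4,5],[0,0,9,1.6,4.7,-8,5],[0,0,9,1.6,4.7,-8,5]]';python3 - <<'E'
from place import *
show(90,[.617,.146,.02])
a=bot.capture("scene")[150:300,350:550,::-1];b=bot.capture("wrist")[:,:,::-1]
cv2.imwrite("pics/p1.png",np.hstack([cv2.resize(np.ascontiguousarray(a),(400,300),interpolation=cv2.INTER_CUBIC),cv2.resize(np.ascontiguousarray(b)[50:350,120:520],(400,300))]))
E
```

```text
clock: 12.28
tcp_pos: [0.6162, 0.1473, 0.1718]
orientation: [[-0.941, 0.002, 0.338], [-0.044, 0.991, -0.128], [-0.335, -0.135, -0.933]]
force: [-0.4, -0.6, -3.1]
opening: 0.0587
grasp_force: 57.8
joints [-39.4  50.   32.9  97.7 -29.   23.   96.3] turn [ 0.   -0.04  0.05] shift [  0.06   0.14 -11.89] tcp target [0.62 0.15 0.05]
meter now: z [ 0. -0.  1.] yaw 89.74447777188337 origin [0.62 0.14 0.14]
```

View pics/p1.png

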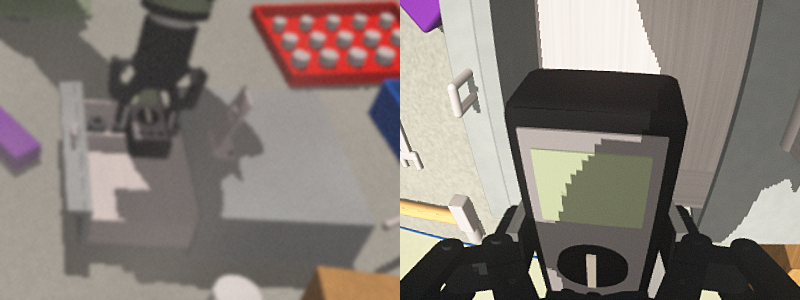

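```bash
python3 - <<'E'
from place import *
m=bot.camera_model("wrist");print("staple",plane(m,(182,140),.115,True),"panel inner edge",plane(m,(120+115,50+60),.1,True),"chest front",plane(m,(120+345,50+80),.1,True))
E
python3 -m jog '[[0,0,0,0,0.1,-2.5,5],[0,0,0,0,0.1,-5,5],[0,0,0,0,0.1,-7.5,5],[0,0,0,0,0.1,-9.5,5],[0,0,0,0,0.1,-10.5,5],[0,0,0,0,0.1,-10.5,5]]';python3 - <<'E'
from place import *
show(90,[.617,.146,.018])
E
```

```text
staple [0.58 0.06 0.11] panel inner edge [0.57 0.09 0.1 ] chest front [0.57 0.23 0.1 ]
clock: 13.12
tcp_pos: [0.6177, 0.1502, 0.0694]
orientation: [[-0.939, -0.002, 0.343], [-0.047, 0.991, -0.125], [-0.339, -0.134, -0.931]]
force: [0.6, -0.0, -3.4]
opening: 0.0591
grasp_force: 57.7
joints [-35.1  58.2  23.5 100.6 -32.8   9.1  98.3] turn [-0.01  0.01  0.  ] shift [-0.09 -0.15 -1.85] tcp target [0.62 0.15 0.05]
meter now: z [-0. -0.  1.] yaw 89.97570650217243 origin [0.62 0.15 0.04]
```

```bash
python3 -m jog '[[0,0,0,0,0,-0.4,5],[0,0,0,0,0,-0.8,5],[0,0,0,0,0,-1.2,5],[0,0,0,0,0,-1.2,5]]'; python3 -m jog '[[0,0,0,0,0,-0.2,5],[0,0,0,0,0,-0.4,5],[0,0,0,0,0,-0.4,5]]'
```

```text
clock: 13.62
tcp_pos: [0.6172, 0.1502, 0.0565]
orientation: [[-0.94, -0.002, 0.342], [-0.048, 0.991, -0.125], [-0.339, -0.134, -0.931]]
force: [-0.1, -0.9, -3.6]
opening: 0.0591
grasp_force: 57.7
clock: 14.0
tcp_pos: [0.6172, 0.1503, 0.0527]
orientation: [[-0.94, -0.002, 0.342], [-0.048, 0.991, -0.125], [-0.339, -0.134, -0.931]]
force: [0.1, 0.2, -4.1]
opening: 0.0593
grasp_force: 57.8
```

```bash
python3 -m jog '[[0,0,0,0,0,-0.15,5],[0,0,0,0,0,-0.3,5],[0,0,0,0,0,-0.3,5]]'|sed -n '2p;4p'; python3 -m jog '[[0,0,0,0,0,-0.1,5],[0,0,0,0,0,-0.2,5],[0,0,0,0,0,-0.2,5]]'|sed -n '2p;4p'
```

```text
tcp_pos: [0.6173, 0.1503, 0.0497]
force: [-0.4, -0.5, -4.0]
tcp_pos: [0.6172, 0.1503, 0.0477]
force: [-0.3, 0.3, -3.9]
```

```bash
for i in 1 2; do python3 -m jog '[[0,0,0,0,0,-0.1,5],[0,0,0,0,0,-0.2,5],[0,0,0,0,0,-0.2,5]]'|sed -n '2p;4p'; done
```

```text
tcp_pos: [0.6173, 0.1503, 0.0457]
force: [0.0, 0.1, -3.6]
tcp_pos: [0.6173, 0.1503, 0.0437]
force: [-0.3, -0.2, -4.1]
```

```bash
for i in 1 2; do python3 -m jog '[[0,0,0,0,0,-0.1,5],[0,0,0,0,0,-0.2,5],[0,0,0,0,0,-0.2,5]]'|sed -n '2p;4p'; done
```

```text
tcp_pos: [0.6172, 0.1503, 0.0417]
force: [-0.4, -0.7, -3.2]
tcp_pos: [0.6173, 0.1503, 0.0397]
force: [-0.3, -0.2, -3.4]
```

```bash
for i in 1 2; do python3 -m jog '[[0,0,0,0,0,-0.1,5],[0,0,0,0,0,-0.2,5],[0,0,0,0,0,-0.2,5]]'|sed -n '2p;4p'; done
```

```text
tcp_pos: [0.6173, 0.1503, 0.0377]
force: [0.7, -0.4, -3.5]
tcp_pos: [0.6173, 0.1503, 0.0357]
force: [-0.3, -0.5, -4.4]
```

```bash
for i in 1 2 3; do python3 -m jog '[[0,0,0,0,0,-0.1,5],[0,0,0,0,0,-0.2,5],[0,0,0,0,0,-0.2,5]]'|sed -n '1,2p;4p'; done
```

```text
clock: 17.38
tcp_pos: [0.6174, 0.1503, 0.0339]
force: [-0.3, -1.0, -2.0]
clock: 17.75
tcp_pos: [0.6176, 0.1502, 0.0329]
force: [-10.0, -0.5, 21.5]
clock: 18.12
tcp_pos: [0.6177, 0.1502, 0.0325]
force: [-25.9, -3.1, 56.4]
```

```bash
python3 -m jog '[[0,0,0,0,0,0.3,5],[0,0,0,0,0,0.3,5]]'; python3 -m jog '[[0,0,0,0,0,0,6.0],[0,0,0,0,0,0,6.2],[0,0,0,0,0,0,6.5],[0,0,0,0,0,0,6.8],[0,0,0,0,0,0,7.0],[0,0,0,0,0,0,7.2],[0,0,0,0,0,0,7.2]]' 20
```

```text
clock: 18.38
tcp_pos: [0.6175, 0.1502, 0.0333]
orientation: [[-0.939, -0.002, 0.343], [-0.048, 0.991, -0.125], [-0.34, -0.134, -0.931]]
force: [-5.3, -1.4, 11.0]
opening: 0.0595
grasp_force: 65.6
clock: 19.25
tcp_pos: [0.6173, 0.1491, 0.0327]
orientation: [[-0.94, -0.001, 0.342], [-0.047, 0.991, -0.126], [-0.339, -0.135, -0.931]]
force: [-0.1, -9.2, 2.2]
opening: 0.0719
grasp_force: 0.0
```

```bash
python3 -m jog '[[0,0,0,-0.1,-0.3,0.6,7.2],[0,0,0,-0.3,-0.3,1.2,7.2],[0,0,0,-0.8,-0.3,2.4,7.2],[0,0,0,-1.5,-0.3,4.5,7.2],[0,0,0,-2.5,-0.3,7.5,7.2],[0,0,0,-5,-0.3,12,7.2],[0,0,0,-8,-0.3,15,7.2],[0,0,0,-8,-0.3,15,7.2]]'
python3 - <<'E'
from h import *
print(bot.get_obs()["joint_pos"])
a=bot.capture("scene")[150:300,350:550,::-1];w=bot.capture("wrist")[:,:,::-1]
cv2.imwrite("pics/rel_w.png",w);cv2.imwrite("pics/rel_s.png",a)
cv2.imwrite("pics/p2.png",np.vstack([cv2.resize(np.ascontiguousarray(w)[:300,100:500],(800,600))[0:400],cv2.resize(np.ascontiguousarray(a)[:,:],(800,600),interpolation=cv2.INTER_CUBIC)[180:380]]))
E
```

```text
clock: 20.25
tcp_pos: [0.5362, 0.1482, 0.1852]
orientation: [[-0.939, -0.003, 0.344], [-0.048, 0.991, -0.122], [-0.341, -0.131, -0.931]]
force: [0.4, 1.5, -0.2]
opening: 0.0719
grasp_force: 0.0
[-44.10085196  43.79362611  31.86326533 112.27768471 -30.80782541
  13.9906713   97.51214094]
```

View pics/p2.png

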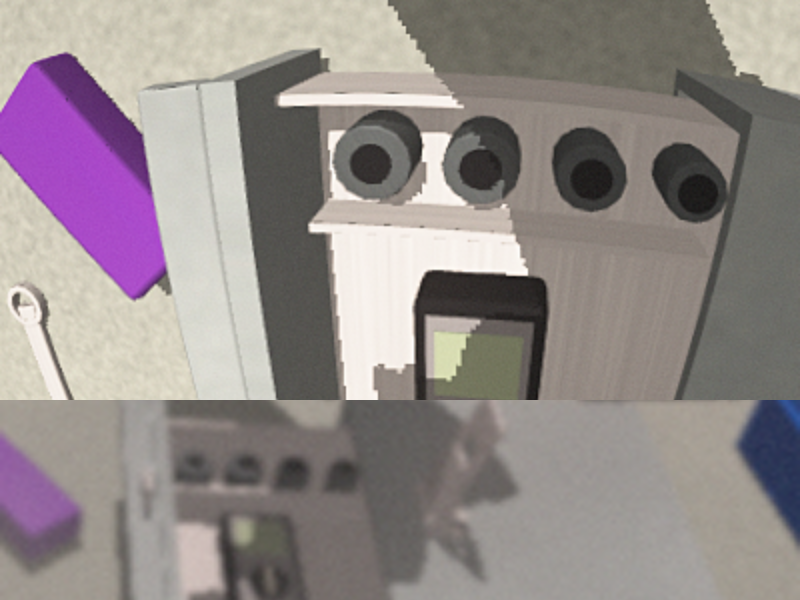

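The meter lies flat and face up in the bay, clear of the divider (crop v≈230) and of both ends. Next I'll refine the lip and chest positions and work out the turn for pushing.

```bash
cat > nx.py <<'E'
from g2 import *
def down(yaw,lean=0): # tool x at yaw deg (world), z down; lean tilts the tip toward tool x
    x=np.array([np.cos(np.radians(yaw)),np.sin(np.radians(yaw)),0]);z=np.array([0,0,-1.]);G=np.column_stack([x,np.cross(z,x),z])
    return Ro.from_rotvec(np.cross(z,x)*np.radians(-lean)*-1).as_matrix()@G if lean else G
def go(pos,yaw=90,lean=0):
    o=bot.get_obs();p=np.array(o["tcp_pos"]);print("t",o["clock"],"j",np.round(o["joint_pos"],1),"turn",turn(down(yaw,lean)),"shift",(np.array(pos)-p)*100)
E
python3 - <<'E'
from nx import *
m=bot.camera_model("wrist");f=lambda u,v,z:plane(m,(100+u/2,v/2),z,True)
np.set_printoptions(precision=4,suppress=True)
print("lip",f(142,90,.1),f(200,398,.1),"inner",f(237,82,.1),f(275,398,.1),"chestcorner",f(678,70,.1),f(748,118,.1),"divider",f(500,236,.048))
print(f(550,276,.018),f(420,276,.018))
S=bot.camera_model("scene");print("purple",[plane(S,p,.034) for p in((336,208),(350,203),(370,225),(357,231))])
go([.587,-.02,.20])
E
```

```text
lip [0.4444 0.0444 0.1   ] [0.5682 0.0418 0.1   ] inner [0.4452 0.0786 0.1   ] [0.5646 0.076  0.1   ] chestcorner [0.4375 0.2051 0.1   ] [0.4479 0.2279 0.1   ] divider [0.5153 0.1574 0.048 ]
[0.5457 0.181  0.018 ] [0.5506 0.1207 0.018 ]
purple [array([ 0.4702, -0.1064,  0.034 ]), array([ 0.4422, -0.0578,  0.034 ]), array([0.5459, 0.009 , 0.034 ]), array([ 0.5752, -0.0344,  0.034 ])]
t 20.35 j [-43.9  44.1  31.8 112.1 -30.8  13.9  97.5] turn [  4.3369   1.9648 -18.0708] shift [  4.963  -16.7798   1.6845]
```

```bash
python3 -m jog '[[0.4,0.2,-2,0.5,-1,1.7,3],[0.8,0.4,-4,1,-3,1.7,0],[1.3,0.6,-6,1.5,-5,1.7,0],[1.8,0.8,-8,2,-7,1.7,0],[2.3,1,-10,2.5,-9.5,1.7,0],[2.8,1.3,-12,3.3,-12,1.7,0],[3.3,1.5,-14,4,-14,1.7,0],[3.8,1.75,-16,4.5,-15.5,1.7,0],[4.34,1.96,-18.07,5,-16.8,1.7,0],[4.34,1.96,-18.07,5,-16.8,1.7,0],[4.34,1.96,-18.07,5,-16.8,1.7,0]]' 40
python3 -c "
from nx import *
go([.587,.005,.085])"
```

```text
clock: 21.72
tcp_pos: [0.5872, -0.0203, 0.1992]
orientation: [[-0.003, 1.0, -0.001], [1.0, 0.003, 0.0], [0.0, -0.001, -1.0]]
force: [0.2, -0.1, -0.6]
opening: 0.0
grasp_force: 0.0
t 21.725 j [-24.3  55.8  55.4  86.6 -49.1  64.2  41.7] turn [-0.   -0.01 -0.03] shift [ -0.02   2.53 -11.42]
```

```bash
python3 -m jog '[[0,0,0,0,1,-3,0],[0,0,0,0,2,-7,0],[0,0,0,0,2.5,-11.4,0],[0,0,0,0,2.5,-11.4,0]]'|sed -n '1,2p;4p'; python3 -m jog '[[0,0,0,0,1,0,0],[0,0,0,0,2,0,0],[0,0,0,0,3,0,0],[0,0,0,0,4,0,0],[0,0,0,0,5,0,0],[0,0,0,0,5,0,0]]'|sed -n '1,2p;4p'
```

```text
clock: 22.22
tcp_pos: [0.5861, 0.0055, 0.0839]
force: [-0.7, 0.5, 0.7]
clock: 22.98
tcp_pos: [0.5872, 0.0555, 0.0856]
force: [-0.4, -0.2, -0.1]
```

```bash
python3 -m jog '[[0,0,0,0,1,0,0],[0,0,0,0,2,0,0]]'|sed -n '1,2p;4p'
python3 - <<'E'
from h import *
S=bot.camera_model("scene");g=cv2.cvtColor(bot.capture("scene"),cv2.COLOR_RGB2GRAY).astype(int);g0=cv2.cvtColor(cv2.imread("pics/scene0.png"),cv2.COLOR_BGR2GRAY).astype(int)
R,t=np.array(S["R"]),np.array(S["t"])
for G in(g0,g):
    row=[]
    for y in np.arange(.0,.24,.008):
        c=R@np.array([.69,y,.1])+t;row.append(int(G[int(round(S["fy"]*c[1]/c[2]+S["cy"])),int(round(S["fx"]*c[0]/c[2]+S["cx"]))]))
    print(row)
E
```

```text
clock: 23.22
tcp_pos: [0.5874, 0.0747, 0.0858]
force: [0.6, -2.3, 1.3]
[151, 155, 157, 132, 106, 156, 164, 165, 164, 179, 195, 196, 196, 195, 198, 197, 197, 196, 196, 192, 192, 194, 190, 188, 187, 179, 121, 119, 129, 157]
[158, 154, 155, 153, 155, 156, 134, 95, 92, 91, 89, 94, 92, 93, 94, 157, 187, 125, 98, 61, 66, 85, 89, 88, 85, 85, 93, 112, 106, 132]
```

```bash
python3 -m jog '[[0,0,0,0,1,0,0],[0,0,0,0,2.2,0,0],[0,0,0,0,3.4,0,0],[0,0,0,0,4.6,0,0],[0,0,0,0,5.8,0,0],[0,0,0,0,7,0,0],[0,0,0,0,8,0,0],[0,0,0,0,8.7,0,0],[0,0,0,0,9.2,0,0]]'|sed -n '1,2p;4p'; python3 -m jog '[[0,0,0,0,0.2,0,0],[0,0,0,0,0.4,0,0]]'|sed -n '1,2p;4p'
```

```text
clock: 24.4
tcp_pos: [0.5872, 0.1666, 0.0857]
force: [1.7, -2.3, -0.2]
clock: 24.65
tcp_pos: [0.5872, 0.1701, 0.0857]
force: [0.6, -1.9, -0.4]
```

```bash
python3 -m jog '[[0,0,0,0,0.3,0,0],[0,0,0,0,0.6,0,0],[0,0,0,0,0.8,0,0]]'|sed -n '1,2p;4p'; python3 -m jog '[[0,0,0,0,0.2,0,0],[0,0,0,0,0.4,0,0]]'|sed -n '1,2p;4p'
```

```text
clock: 25.02
tcp_pos: [0.5873, 0.1785, 0.0858]
force: [1.1, -2.8, -1.4]
clock: 25.28
tcp_pos: [0.5873, 0.1792, 0.0858]
force: [-1.5, -25.7, -2.1]
```

Hit a hard stop, so the drawer is shut (lip front at y≈0.190). Next I'll go over and behind the hasp.

```bash
python3 -m jog '[[0,0,0,0,-2,0,0],[0,0,0,0,-4,2,0],[0,0,0,0,-4,7,0],[0,0,0,0,-4,13,0],[0,0,0,0,-2,19,0],[0,0,0,0,3,22,0],[0,0,0,0,9,22,0],[0,0,0,0,14,22,0],[0,0,0,0,19,22,0],[0,0,0,0,19,22,0]]'|sed -n '1,4p'
python3 - <<'E'
from nx import *
S,D=bot.camera_model("scene"),bot.camera_model("side")
go([.587,.37,.199])
for n in("scene","side"): cv2.imwrite(f"pics/{n}5.png",bot.capture(n)[:,:,::-1])
E
```

```text
clock: 26.52
tcp_pos: [0.5866, 0.3747, 0.3064]
orientation: [[-0.004, 1.0, 0.0], [1.0, 0.004, 0.0], [0.0, 0.0, -1.0]]
force: [-0.4, -0.9, 0.2]
t 26.525 j [-49.6  59.9  60.6  46.5 -49.   92.1 -10.2] turn [-0.    0.   -0.04] shift [  0.04  -0.47 -10.74]
```

```bash
python3 -m jog '[[0,0,0,0,-0.5,-4,0],[0,0,0,0,-0.5,-8,0],[0,0,0,0,-0.5,-10.7,0],[0,0,0,0,-0.5,-10.7,0]]'|sed -n '1,2p;4p'; python3 -m jog '[[0,0,0,0,-1.5,0,0],[0,0,0,0,-3.5,0,0],[0,0,0,0,-5.5,0,0],[0,0,0,0,-7,0,0],[0,0,0,0,-8,0.1,0],[0,0,0,0,-9,0.2,0]]'|sed -n '1,2p;4p'
```

```text
clock: 27.12
tcp_pos: [0.5871, 0.3661, 0.1984]
force: [-0.1, -0.2, -0.1]
clock: 27.88
tcp_pos: [0.5874, 0.277, 0.2012]
force: [0.4, 1.4, -0.4]
```

```bash
python3 -m jog '[[0,0,0,0,-1.2,0,0],[0,0,0,0,-2.5,-0.2,0],[0,0,0,0,-3.9,-0.8,0],[0,0,0,0,-5.1,-1.5,0],[0,0,0,0,-6.3,-2.5,0],[0,0,0,0,-7.3,-3.6,0]]'|sed -n '1,2p;4p'; python3 -m jog '[[0,0,0,0,-0.8,-0.9,0],[0,0,0,0,-1.4,-1.8,0],[0,0,0,0,-1.8,-2.6,0]]'|sed -n '1,2p;4p'
```

```text
clock: 28.62
tcp_pos: [0.5873, 0.2035, 0.164]
force: [0.3, 0.8, 0.8]
clock: 29.0
tcp_pos: [0.5873, 0.1861, 0.1382]
force: [-0.6, -0.5, -0.3]
```

```bash
python3 -m jog '[[0,0,0,0,-0.1,-0.4,0],[0,0,0,0,-0.2,-0.8,0],[0,0,0,0,-0.2,-1.2,0]]'|sed -n '1,2p;4p'; python3 -m jog '[[0,0,0,0,0,-0.1,0],[0,0,0,0,0,-0.2,0],[0,0,0,0,0,-0.2,0]]'|sed -n '1,2p;4p';  python3 -m jog '[[0,0,0,0,0,-0.1,0],[0,0,0,0,0,-0.2,0],[0,0,0,0,0,-0.2,0]]'|sed -n '1,2p;4p'
```

```text
clock: 29.38
tcp_pos: [0.5874, 0.1843, 0.1267]
force: [0.3, 0.1, 1.0]
clock: 29.75
tcp_pos: [0.5873, 0.1844, 0.1248]
force: [0.1, 1.0, -0.3]
clock: 30.12
tcp_pos: [0.5875, 0.1843, 0.1241]
force: [-6.1, 0.9, 21.5]
```

```bash
python3 -m jog '[[0,0,0,0,0,-0.1,0],[0,0,0,0,0,-0.1,0]]'|sed -n '1,2p;4p'; python3 -m jog '[[0,0,0,0,0,0.3,0],[0,0,0,0,0,2,0],[0,0,0,0,-1,5,0],[0,0,0,-2,-4,9,0],[0,0,0,-5,-9,14,0],[0,0,0,-9,-14,18,0],[0,0,0,-13,-20,20,0],[0,0,0,-13,-25,20,0],[0,0,0,-13,-25,20,0]]'|sed -n '1,2p;4p'
python3 - <<'E'
from h import *
S=bot.camera_model("scene");R,t=np.array(S["R"]),np.array(S["t"])
im=bot.capture("scene");cv2.imwrite("pics/end.png",im[:,:,::-1]);g0=cv2.imread("pics/scene0.png")
g=cv2.cvtColor(im,cv2.COLOR_RGB2GRAY).astype(int);h=cv2.cvtColor(g0,cv2.COLOR_BGR2GRAY).astype(int)
def px(X):
    c=R@np.array(X)+t;return int(round(S["fy"]*c[1]/c[2]+S["cy"])),int(round(S["fx"]*c[0]/c[2]+S["cx"]))
for x in(.5,.56,.575,.587,.6,.615,.67): print(x,[int(g[px([x,y,.108])]) for y in np.arange(.13,.31,.009)])
print("old tip",[(int(h[px([.589,y,z])]),int(g[px([.589,y,z])])) for y,z in((.294,.202),(.287,.18),(.28,.15))])
d=cv2.absdiff(g.astype(np.uint8),h.astype(np.uint8))>40
n,_,st,_=cv2.connectedComponentsWithStats(d.astype(np.uint8));print([s.tolist() for s in st[1:] if s[4]>40])
E
```

```text
clock: 30.38
tcp_pos: [0.5876, 0.1843, 0.1239]
force: [-9.7, 0.1, 32.8]
clock: 31.5
tcp_pos: [0.4562, -0.0688, 0.3236]
force: [0.3, 0.4, -0.2]
0.5 [153, 159, 158, 157, 158, 158, 138, 93, 91, 90, 124, 155, 157, 159, 159, 158, 157, 156, 157, 156]
0.56 [94, 100, 149, 161, 144, 134, 117, 100, 97, 103, 99, 108, 108, 134, 167, 166, 161, 154, 157, 153]
0.575 [92, 95, 136, 155, 111, 111, 108, 107, 101, 109, 108, 114, 113, 146, 186, 175, 180, 172, 148, 154]
0.587 [89, 88, 93, 143, 112, 108, 109, 103, 104, 102, 112, 112, 117, 175, 188, 177, 184, 188, 183, 159]
0.6 [94, 90, 92, 124, 114, 114, 112, 105, 110, 110, 111, 114, 120, 178, 185, 168, 177, 186, 152, 155]
0.615 [90, 91, 90, 94, 92, 96, 93, 96, 97, 101, 100, 102, 108, 119, 106, 114, 146, 149, 146, 155]
0.67 [94, 95, 91, 96, 95, 95, 101, 155, 157, 150, 155, 157, 158, 156, 156, 158, 157, 157, 157, 159]
old tip [(139, 158), (128, 156), (127, 153)]
[[208, 0, 15, 10, 74], [328, 0, 9, 12, 43], [339, 0, 59, 33, 1246], [320, 5, 5, 11, 49], [362, 5, 79, 48, 1625], [204, 9, 58, 17, 543], [192, 17, 10, 10, 49], [200, 28, 26, 27, 354], [309, 29, 18, 18, 151], [371, 58, 15, 7, 42], [213, 67, 31, 51, 667], [207, 161, 153, 71, 3395], [363, 173, 84, 90, 2891], [236, 189, 14, 14, 89], [425, 195, 10, 9, 53], [410, 203, 18, 14, 172], [440, 207, 15, 24, 87], [457, 216, 7, 12, 54], [330, 238, 52, 63, 2015], [383, 273, 39, 15, 230], [435, 284, 12, 7, 56]]
```

```bash
python3 -c "
from cell import bot
print(bot.sign_off())"
```

```text
the job is handed in; nothing more can be done
None
```

The meter is face up on the floor of the empty bay, the drawer was then pushed to its hard stop, and after that the hasp was pressed flat over the staple; I handed the job in at about 31.6 s. I checked the drawer and hasp by contact height and pixel brightness, not by eye. The fingers pressed on the stand plate and bay floor with up to about 66 N, and I did not re-check the bystanders at the end.

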